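# Start up the vase-polishing wheel from its bench console

## Task

Start up the polishing wheel by pressing its console controls with the fingertips, in this order: tip the light grey rocker fully over onto its white-barred end so that it stays on, push the square blue plunger fully in so that it stays in, then press the round green start button fully down for a moment and let it spring back. Do not press the red stop mushroom at all, nor blue or green before its turn. Only press: the vases, bottle, pots and brush are not to be picked up, shifted or knocked.

Things in the scene. Friction and masses are not known exactly. Their poses are not given: they have to be found in the camera images.
- console: Flat grey control console bolted to the bench, 180 (x) by 330 (y) by 50 mm high; origin at the centre of its underside, z up. Four black square-edged bezels (84 by 62 mm) stand in a row on its top, 78 mm apart along its y axis and centred about 30 mm to its -x side; which control sits in which place changes. All controls share the console's yaw.
- rocker (a joint): Rocker angle in rad: 0 to 0.05 off, 0.40 fully on (stop), above 0.32 counts as on. Light grey paddle 72 (console x) by 42 by 8 mm, pivoted at mid-length 71 mm above the bench. Off: its console +x end, with a white bar, stands up; pressing that end down grows the angle. It stays where left; friction only, 1.5 to 4 N near the white end.
- rocker_on_end (a point): Point on the rocker's upper face on its centreline, 24 mm from the pivot towards the white-barred end, at the bar: press here, straight down. About 80 mm above the bench when off; it sinks about 9 mm as the rocker goes over to on, about 70 mm above the bench then. The point moves with the rocker.
- latch (a joint): Travel of the blue plunger in m: 0 out, 0.008 fully in (stop); above 0.0065 counts as in. Friction only, about 4 N to push, it stays where it is left and does not come back.
- latch_top (a point): Centre of the top face of the square blue plunger, 32 by 32 mm; 76 mm above the bench when out, 68 mm when in. Moves with the plunger.
- start (a joint): Travel of the green start button in m: 0 up, 0.006 fully down (stop); above 0.0045 counts as pressed. A spring brings it back; 1.5 N to begin, 5 N fully down.
- start_top (a point): Centre of the top face of the round green start button, 32 mm across; 76 mm above the bench when up. Moves with the button.
- stop (a joint): Travel of the red stop mushroom in m: 0 up, 0.006 down; spring like the start button. To be left unpressed.
- stop_top (a point): Centre of the top of the red stop mushroom, 38 mm across, 80 mm above the bench.
- tall_vase: Bare copper vase, 210 mm high, 100 mm across, loose on the bench; origin at the centre of its foot. Bystander at the far left (+y) of the console.
- blue_vase: Blue enamelled vase with copper lip, 192 mm high, 96 mm across, loose; origin at the centre of its foot. Bystander at the far right (-y) of the console.
- round_vase: Squat copper vase, 100 mm high, 100 mm across, loose; origin at the centre of its foot. Bystander at the console's +y end.
- water_bottle: Clear water bottle with blue cap, 130 mm high, 60 mm across, loose; origin at the centre of its underside. Bystander at the console's -y end.
- white_pot: Small white enamel pot with blue fill, 30 mm high, 42 mm across, loose on the console's top along its +x edge; origin at the centre of its underside. Bystander.
- amber_pot: Small white enamel pot with orange fill, 30 mm high, 42 mm across, loose on the console's top along its +x edge; origin at the centre of its underside. Bystander.
- brush: Brush 160 mm long lying loose on the bench on the robot's side of the console; origin at the centre of its underside. Bystander.

How it is judged (in metres and radians):
On the way, in this order (a step that is already met when the one before it is completed fails the run):
1. the rocker is tipped on (value of joint rocker above 0.32 rad), for 0.05 s.
2. the blue plunger is pushed in (value of joint latch above 0.0065 m), for 0.05 s.
3. the green start button is pressed down (value of joint start above 0.0045 m), for 0.05 s.
At the end, for the whole second after the job is handed in: Rocker on (angle above 0.32 rad), blue plunger in (above 6.5 mm), green start button sprung back after its press (under 1 mm), red stop up (under 1 mm), and every vase, bottle, pot and the brush within 15 mm of where it began (value of joint rocker above 0.32 rad and value of joint latch above 0.0065 m and value of joint each of start, stop below 0.001 m and distance of each of tall_vase, blue_vase, round_vase, water_bottle, white_pot, amber_pot, brush from where it was at the start of the episode below 0.015 m); the robot touches nothing.
It fails at once if the red stop mushroom is pressed (over 2 mm) (value of joint stop above 0.002 m).
It fails at once if the blue plunger is pushed (over 3 mm) before the rocker is on (value of joint latch above 0.003 m and value of joint rocker below 0.32 rad).
It fails at once if the green button is pressed (over 3 mm) before the rocker is on and the blue plunger in (value of joint start above 0.003 m and (value of joint rocker below 0.32 rad or value of joint latch below 0.0065 m)).
It fails at once if a bystander is moved, lifted or knocked over (over 15 mm) (distance of any of tall_vase, blue_vase, round_vase, water_bottle, white_pot, amber_pot, brush from where it was at the start of the episode above 0.015 m).
It also fails if it takes over 43 s, if anything falls off the work surface, if the arm or the gripper's body presses on something with over 40 N, if the wrist force passes 120 N, or if a joint passes its speed limit or range.

## Robot

A 6-joint arm with a two-finger parallel gripper is mounted at the origin on the work surface. World frame = base frame: x ahead of the robot, y to its left, z up, the work surface at z = 0. Lengths are in m, angles in degrees, forces in N, time in s.
With the tool pointing down it reaches from about 0.35 to 0.85 m from the base axis. Payload 8.1 kg.
Tool frame: the origin (TCP) lies between the finger pads; the fingertips stand 19 mm ahead of it and the grasp point (between the pads) is the TCP; z points along the fingers, y is the line along which they close (so a half turn about z gives the same grasp; the last joint's range is limited). The gripper opens to 85 mm and grips with 20 to 120 N. Pads are 22 mm wide; open, the fingers measure 114 mm over their backs; the gripper's body (76 mm by 85 mm) begins 54 mm behind the grasp point. The pads swing forward as they close: fully open they stand 13 mm farther back than shut.
Start: joints at [-67.976, 7.471, 85.268, -0, 87.261, -4.893], TCP at [0.272, -0.535, 0.25] pointing down, gripper open.
Joint ranges: [-169.43, 169.43], [-51.17, 129.36], [1.28, 143.12], [-76.62, 256.62], [0, 156.53], [-152.29, 152.29]. Speed limits (degrees/s): [136.94, 136.94, 159.86, 180, 180, 180].

## Interface

Orientations are given as [roll, pitch, yaw] about the fixed x, y, z axes, in that order (R = Rz(yaw) Ry(pitch) Rx(roll)).
In Python, from plant import r gives the robot as it stands.
- The arm moves only by the tool move_arm, never from a script. Its argument "motion" is a list of rows, each an object with "translation": the shift along the world's x, y, z in mm, a list of three; "twist": the turn about the world's z in rad. A call has 1 to 10 rows; each row is the pose to reach, as a shift and turn from the pose commanded when the call began; what a row does not reach only later rows make up. A row lasts 1/8 s, in which the tool goes at most 62.5 mm and 10.7 degrees, less where a joint would pass 70% of its speed; a pose out of reach is approached as far as the arm can. A call with a gripper value outside its range is refused whole. "claw" is the finger opening in mm, from 0 to 85.4, set as the call begins (left out, the last holds). The fingers move at their own pace and stop on an object; "squeeze" is the grip in N (left out, the last holds). Time passes only in rows, so rows that repeat a pose let the fingers close. It gives the time, the measured TCP pose, the force, the opening and the grip force at its end, in the units of the state.
- r.get_state(): the state, without advancing time (a new reading comes with each control period).
- r.get_image(name): name is "scene" or "top"; returns the picture (480x640x3 uint8, red, green, blue); there is no depth.
- r.get_calibration(name): a dict with "camera_matrix" (3x3 intrinsics, pixels), "dist" ([k1, k2, p1, p2, k3] as OpenCV has them; the pictures are not rectified), "rvec" (rotation vector, rad) and "tvec" (3), from world to camera coordinates, as OpenCV has them. Camera axes: x right, y down, z forward; pixel columns grow to the right and rows downward; lengths in m; the calibration is good to about 2 mm. A picture is of the moment at which its call begins. get_calibration takes no time and is no camera call.
- r.job_done(): hands the job in; it is judged then, once.
The state is a dict: "clock": time; "qpos": joint angles; "dq": joint speeds; "effort": joint torques, N m; "position": TCP position; "eef_rot": TCP orientation; "force": force on the tool from outside, world axes, zero at the start; "wrist_torque": the same for the moment, N m; "grip_width": finger opening in m; "gripper_force": force on a finger pad.
Only numpy, scipy, OpenCV 4.12 (cv2) and the standard library are available. Lean on these libraries where they do the work, as an engineer would, in place of code of your own. Each camera call takes 0.05 s, during which the arm holds its last target. There are 200 camera calls.

## Working session

There is one attempt and no reset: what is moved stays moved. The work goes in short steps, Python scripts to look and compute and a tool call to move; the robot and the scene stay as the last step left them, time stands still between calls to the robot, and variables do not carry over. Pictures are saved under pics/ and viewed, at most 10 in all, crops included, and the job is handed in when it is done.

Besides the shell and the picture viewer there is one more tool, called after "Call:" in YAML: its name, and indented under it one key for each argument. move_arm: Moves the arm, as the interface text tells. Its arguments: {"type":"object","properties":{"motion":{"type":"array"},"claw":{"type":"number"},"squeeze":{"type":"number"}},"required":["motion"]}

```bash
mkdir -p pics
python3 - <<'E'
from plant import r
import cv2
for n in("scene","top"):
    cv2.imwrite(f"pics/{n}0.png",r.get_image(n)[:,:,::-1]); c=r.get_calibration(n); print(n,c)
print(r.get_state())
E
```

```text
scene {'camera_matrix': array([[530.43142256,   0.        , 331.19830839],
       [  0.        , 530.43142256, 242.07521548],
       [  0.        ,   0.        ,   1.        ]]), 'dist': array([-0.03609471,  0.        ,  0.        ,  0.        ,  0.        ]), 'rvec': array([ 1.79340969,  1.60457842, -0.70665493]), 'tvec': array([-0.05918499, -0.27978179,  1.55916481])}
top {'camera_matrix': array([[466.62509459,   0.        , 315.32198281],
       [  0.        , 466.62509459, 237.89501261],
       [  0.        ,   0.        ,   1.        ]]), 'dist': array([-0.0181308,  0.       ,  0.       ,  0.       ,  0.       ]), 'rvec': array([ 2.17236156, -2.20063894,  0.11714025]), 'tvec': array([-0.01373971,  0.5218765 ,  1.06236311])}
{'clock': 0.1, 'qpos': array([-6.79736558e+01,  7.50926489e+00,  8.53238851e+01,  8.58642232e-04,
        8.72611214e+01, -4.89247256e+00]), 'dq': array([-0.05759982, -0.13294086, -0.09242772, -0.02803694, -0.01859587,
        0.02657919]), 'effort': array([ 1.65659552e-03, -5.70953286e+01, -5.01938903e+01, -2.22805870e-04,
        8.19070061e-03,  2.23629200e-05]), 'position': array([ 0.27149227, -0.53454325,  0.249357  ]), 'eef_rot': array([-1.79906145e+02, -8.89449714e-03,  2.69187677e+01]), 'force': array([ 0.0115082 , -0.22544631,  0.17969475]), 'wrist_torque': array([-0.04199755, -0.01232063, -0.00551681]), 'gripper_force': 0.0, 'grip_width': 0.0857825211535555}
```

View pics/scene0.png

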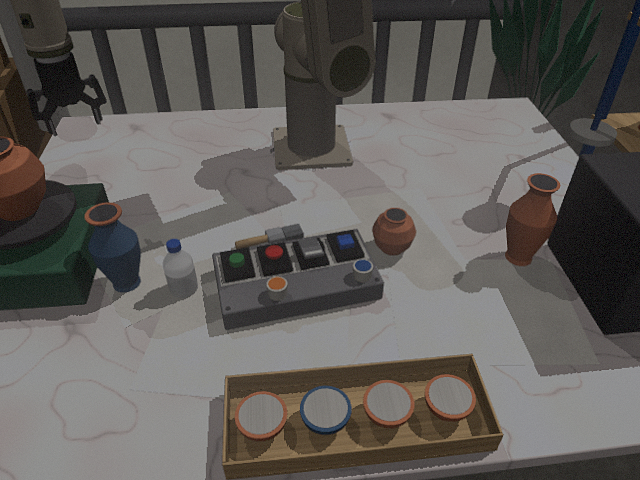

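View pics/top0.png

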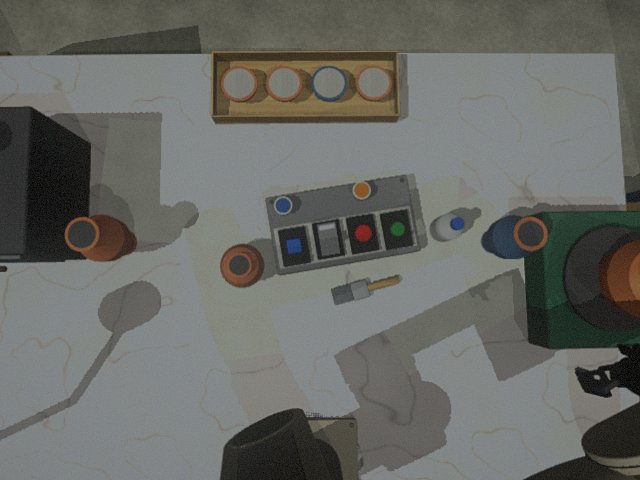

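The console lies at about (345,225) in the top view. From left (+y) to right, its controls are blue (293,246), rocker (328,238), red (363,233) and green (398,229). The pots are at (283,205) and (361,190). I'll enlarge both views.

Run:
```python
import cv2
a=cv2.imread("pics/top0.png")[170:285,255:425]; cv2.imwrite("pics/tc.png",cv2.convertScaleAbs(cv2.resize(a,None,fx=4.7,fy=4.7,interpolation=cv2.INTER_CUBIC),alpha=1.5))
a=cv2.imread("pics/scene0.png")[220:335,205:390]; cv2.imwrite("pics/sc.png",cv2.convertScaleAbs(cv2.resize(a,None,fx=4.3,fy=4.3,interpolation=cv2.INTER_CUBIC),alpha=1.5))
```

```text
(no output)
```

View pics/tc.png

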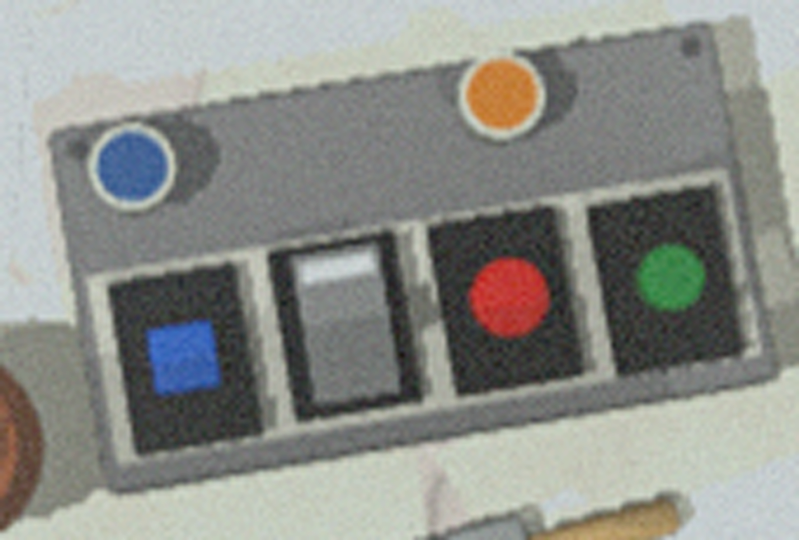

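View pics/sc.png

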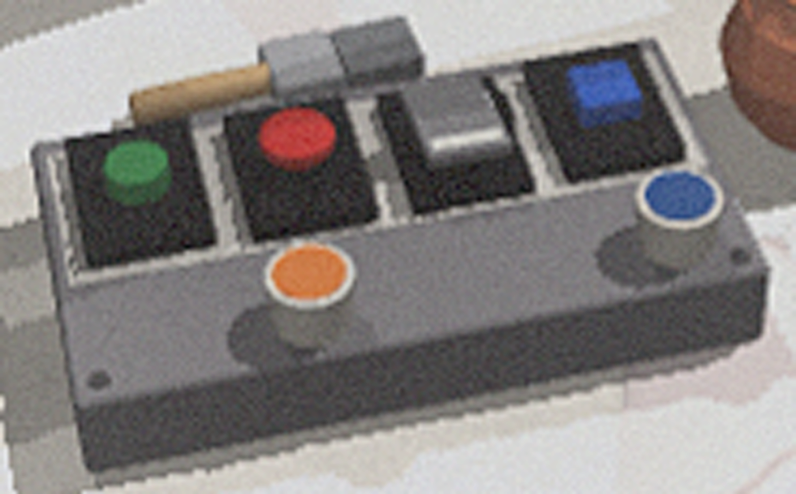

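In the top crop: blue plunger (184,357), white bar (338,267), red (511,297), green (671,277), pots (132,166) and (502,95). In the scene crop: blue (603,84), bar (466,138), red (298,135), green (137,163), pots (680,198) and (310,272).

Run:
```python
from plant import r
import numpy as np,cv2
T=dict(blue=(184,357),bar=(338,267),red=(511,297),green=(671,277),wp=(132,166),ap=(502,95))
S=dict(blue=(603,84),bar=(466,138),red=(298,135),green=(137,163),wp=(680,198),ap=(310,272))
def cam(n):
    c=r.get_calibration(n);R=cv2.Rodrigues(c["rvec"])[0];return c,R,np.c_[R,c["tvec"]]
def und(n,p):
    c=cam(n)[0];return cv2.undistortPoints(np.array([[p]],float),c["camera_matrix"],c["dist"]).ravel()
def atz(n,p,z):
    c,R,P=cam(n);d=R.T@np.r_[und(n,p),1];o=-R.T@c["tvec"];return o+d*(z-o[2])/d[2]
H=dict(blue=.076,bar=.080,red=.080,green=.076,wp=.08,ap=.08)
Q={}
for k in T:
    t=(np.array(T[k])+.5)/4.7-.5+[255,170]; s=(np.array(S[k])+.5)/4.3-.5+[205,220]
    X=cv2.triangulatePoints(cam("top")[2],cam("scene")[2],und("top",t),und("scene",s)).ravel();X=X[:3]/X[3]
    Q[k]=X
    print(k,X.round(4),"at z: top",atz("top",t,H[k])[:2].round(4),"scene",atz("scene",s,H[k])[:2].round(4))
d=Q["blue"]-Q["green"];print("yaw",np.degrees(np.arctan2(-d[0],d[1])),np.hypot(*d[:2]),"exp .234")
print(r.get_state()["position"])
```

```text
blue [0.5008 0.0287 0.0732] at z: top [0.5006 0.0284] scene [0.504  0.0283]
bar [ 0.5418 -0.044   0.0807] at z: top [ 0.5418 -0.0444] scene [ 0.5411 -0.0436]
red [ 0.5271 -0.125   0.0769] at z: top [ 0.5267 -0.1256] scene [ 0.5307 -0.124 ]
green [ 0.536  -0.2021  0.0739] at z: top [ 0.5357 -0.2022] scene [ 0.5384 -0.2014]
wp [0.5911 0.0524 0.0784] at z: top [0.5908 0.0519] scene [0.5927 0.0525]
ap [ 0.623  -0.1228  0.08  ] at z: top [ 0.6229 -0.1235] scene [ 0.6232 -0.1221]
yaw 8.650757328146103 0.23343959791605937 exp .234
[ 0.27149227 -0.53454325  0.249357  ]
```

The heights agree with the text to within 3 mm. Blue to green measures 233 mm against the expected 234 mm, and the console yaw is 8.65°. The pressing targets are rocker bar (538,-45), blue (501,28) and green (536,-202). Next I'll close the claw and move above the rocker.

Call:
move_arm:
  motion:
    - {"translation": [30,50,0],"twist": -0.03}
    - {"translation": [60,105,0],"twist": -0.07}
    - {"translation": [90,160,0],"twist": -0.11}
    - {"translation": [120,215,0],"twist": -0.15}
    - {"translation": [150,270,0],"twist": -0.19}
    - {"translation": [180,325,0],"twist": -0.23}
    - {"translation": [210,380,0],"twist": -0.27}
    - {"translation": [240,435,0],"twist": -0.3}
    - {"translation": [266,490,0],"twist": -0.32}
    - {"translation": [266,490,0],"twist": -0.32}
  claw: 0
  squeeze: 40

```text
clock: 1.35
position: [0.5384, -0.0408, 0.2496]
eef_rot: [-179.9, 0.0, 8.9]
force: [0.2, -0.8, -0.2]
grip_width: 0.0
gripper_force: 0.0
```

Call:
move_arm:
  motion:
    - {"translation": [0,0,-40]}
    - {"translation": [0,0,-80]}
    - {"translation": [0,0,-115]}
    - {"translation": [0,0,-125]}
    - {"translation": [0,0,-125]}
    - {"translation": [0,0,-125]}

```text
schema error: expected keys translation, twist
```

Run:
```python
from plant import r
import cv2,numpy as np
o=[]
for n,(y,x) in dict(top=(165,250),scene=(150,200)).items():
    a=r.get_image(n)[y:y+190 if n=="scene" else y+125,x:x+190,::-1]; o.append(cv2.convertScaleAbs(cv2.resize(a,(390,int(a.shape[0]*390/190)),interpolation=cv2.INTER_CUBIC),alpha=1.5))
h=max(i.shape[0] for i in o)
cv2.imwrite("pics/chk1.png",np.hstack([cv2.copyMakeBorder(i,0,h-i.shape[0],0,0,0) for i in o]))
print(r.get_state()["position"])
```

```text
[ 0.53741371 -0.04430861  0.24967829]
```

View pics/chk1.png

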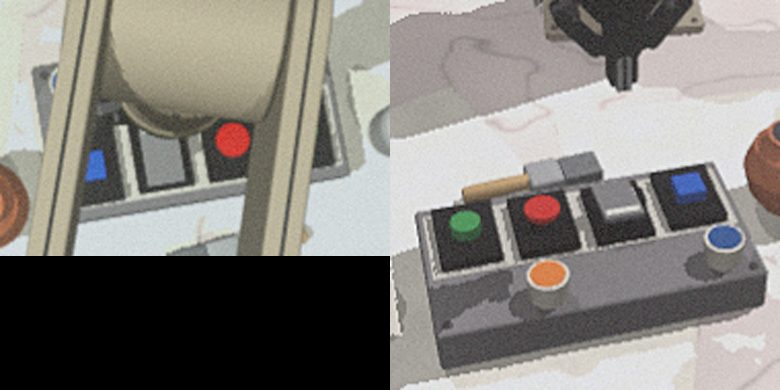

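The move was refused because the rows had no twist key. The picture shows the arm still high, with the closed fingertips at (625,85) in the right-hand view, above the rocker, and nothing disturbed. I'll send the descent again.

Call:
move_arm:
  motion:
    - {"translation": [0,0,-40],"twist": 0}
    - {"translation": [0,0,-80],"twist": 0}
    - {"translation": [0,0,-115],"twist": 0}
    - {"translation": [0,0,-130],"twist": 0}
    - {"translation": [0,0,-130],"twist": 0}
    - {"translation": [0,0,-130],"twist": 0}

```text
clock: 2.2
position: [0.5387, -0.0456, 0.1221]
eef_rot: [179.9, -0.1, 8.5]
force: [-0.4, -0.1, 0.6]
grip_width: -0.0001
gripper_force: 0.0
```

Call:
move_arm:
  motion:
    - {"translation": [0,0,-8],"twist": 0}
    - {"translation": [0,0,-14],"twist": 0}
    - {"translation": [0,0,-18],"twist": 0}
    - {"translation": [0,0,-21],"twist": 0}
    - {"translation": [0,0,-23],"twist": 0}
    - {"translation": [0,0,-23],"twist": 0}
    - {"translation": [0,0,-23],"twist": 0}

```text
clock: 3.08
position: [0.5375, -0.045, 0.0973]
eef_rot: [180.0, 0.0, 8.6]
force: [-0.1, -0.1, 0.5]
grip_width: -0.0004
gripper_force: 0.0
```

Call:
move_arm:
  motion:
    - {"translation": [0,0,-2],"twist": 0}
    - {"translation": [0,0,-3],"twist": 0}
    - {"translation": [0,0,-4],"twist": 0}
    - {"translation": [0,0,-4],"twist": 0}

```text
clock: 3.58
position: [0.538, -0.045, 0.0935]
eef_rot: [180.0, -0.0, 8.6]
force: [1.6, 0.1, 0.9]
grip_width: 0.0001
gripper_force: 1.1
```

Call:
move_arm:
  motion:
    - {"translation": [0,0,-1],"twist": 0}
    - {"translation": [0,0,-2],"twist": 0}
    - {"translation": [0,0,-2],"twist": 0}

```text
clock: 3.95
position: [0.538, -0.045, 0.0914]
eef_rot: [180.0, -0.0, 8.6]
force: [3.2, 0.3, 2.7]
grip_width: -0.0001
gripper_force: 1.8
```

Call:
move_arm:
  motion:
    - {"translation": [0,0,-1],"twist": 0}
    - {"translation": [0,0,-2],"twist": 0}
    - {"translation": [0,0,-2],"twist": 0}

```text
clock: 4.32
position: [0.5382, -0.0451, 0.0909]
eef_rot: [180.0, -0.1, 8.6]
force: [-1.2, 1.8, 15.3]
grip_width: -0.0001
gripper_force: 7.2
```

Call:
move_arm:
  motion:
    - {"translation": [0,0,-1],"twist": 0}
    - {"translation": [0,0,-2],"twist": 0}
    - {"translation": [0,0,-2],"twist": 0}

```text
clock: 4.7
position: [0.5384, -0.0451, 0.0905]
eef_rot: [180.0, -0.1, 8.6]
force: [-10.2, 2.8, 28.9]
grip_width: -0.0
gripper_force: 13.6
```

The force rises hard at TCP 0.0905, so the rocker is at its stop. I'll lift off, shift to blue, and check the rocker there.

Call:
move_arm:
  motion:
    - {"translation": [0,0,15],"twist": 0}
    - {"translation": [0,0,40],"twist": 0}
    - {"translation": [-10,20,40],"twist": 0}
    - {"translation": [-22,43,40],"twist": 0}
    - {"translation": [-32,63,40],"twist": 0}
    - {"translation": [-37,73,40],"twist": 0}
    - {"translation": [-37,73,40],"twist": 0}
    - {"translation": [-37,73,40],"twist": 0}

```text
clock: 5.7
position: [0.5007, 0.0277, 0.1271]
eef_rot: [180.0, 0.0, 8.6]
force: [0.1, -0.4, -0.3]
grip_width: 0.0002
gripper_force: 0.0
```

Run:
```python
from plant import r
import cv2
a=r.get_image("scene")[170:335,205:395,::-1]; cv2.imwrite("pics/chk2.png",cv2.convertScaleAbs(cv2.resize(a,None,fx=3.6,fy=3.6,interpolation=cv2.INTER_CUBIC),alpha=1.5))
print(r.get_state()["position"])
```

```text
[0.50081293 0.02754335 0.12719225]
```

View pics/chk2.png

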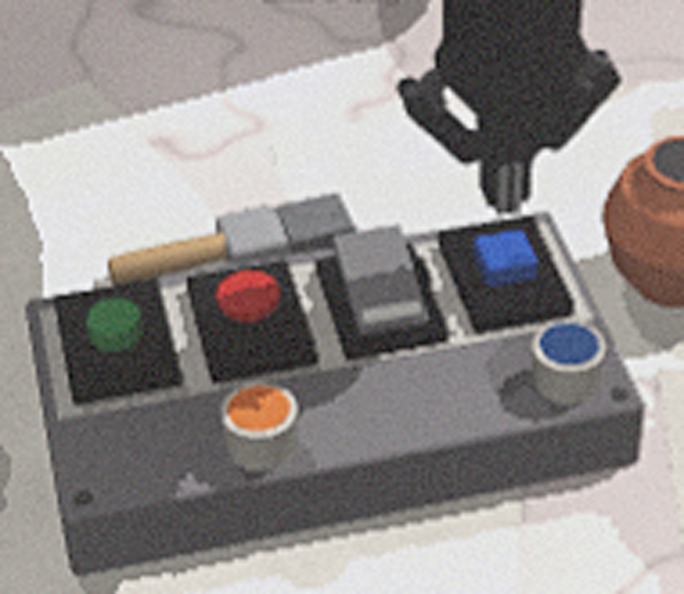

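The rocker's white end at (392,315) is down and its far end is up, so it is on. The tips at (505,205) stand above blue (505,255). I'll push blue now: contact near TCP 0.095, stop near 0.087.

Call:
move_arm:
  motion:
    - {"translation": [0,0,-12],"twist": 0}
    - {"translation": [0,0,-22],"twist": 0}
    - {"translation": [0,0,-28],"twist": 0}
    - {"translation": [0,0,-32],"twist": 0}
    - {"translation": [0,0,-35],"twist": 0}
    - {"translation": [0,0,-37],"twist": 0}
    - {"translation": [0,0,-39],"twist": 0}
    - {"translation": [0,0,-40],"twist": 0}
    - {"translation": [0,0,-40],"twist": 0}

```text
clock: 6.88
position: [0.5008, 0.028, 0.0873]
eef_rot: [180.0, -0.0, 8.6]
force: [-0.7, 0.5, 1.6]
grip_width: 0.0003
gripper_force: 0.5
```

Call:
move_arm:
  motion:
    - {"translation": [0,0,-1],"twist": 0}
    - {"translation": [0,0,-2],"twist": 0}
    - {"translation": [0,0,-2],"twist": 0}

```text
clock: 7.25
position: [0.501, 0.028, 0.0868]
eef_rot: [180.0, -0.0, 8.6]
force: [-8.9, -0.7, 15.6]
grip_width: 0.0001
gripper_force: 7.8
```

Blue is against its stop at 0.087, the expected height. I'll lift and go to green.

Call:
move_arm:
  motion:
    - {"translation": [0,0,25],"twist": 0}
    - {"translation": [0,0,60],"twist": 0}
    - {"translation": [5,-33,60],"twist": 0}
    - {"translation": [12,-80,60],"twist": 0}
    - {"translation": [20,-130,60],"twist": 0}
    - {"translation": [27,-180,60],"twist": 0}
    - {"translation": [33,-215,60],"twist": 0}
    - {"translation": [35,-230,60],"twist": 0}
    - {"translation": [35,-230,60],"twist": 0}
    - {"translation": [35,-230,60],"twist": 0}

```text
clock: 8.5
position: [0.5356, -0.2007, 0.1451]
eef_rot: [-180.0, 0.0, 8.6]
force: [-0.3, -0.1, 1.1]
grip_width: -0.0002
gripper_force: 0.0
```

Run:
```python
from plant import r
import cv2
a=r.get_image("scene")[170:335,205:395,::-1]; cv2.imwrite("pics/chk3.png",cv2.convertScaleAbs(cv2.resize(a,None,fx=3.6,fy=3.6,interpolation=cv2.INTER_CUBIC),alpha=1.5))
print(r.get_state()["position"])
```

```text
[ 0.53562015 -0.20061212  0.14515837]
```

View pics/chk3.png

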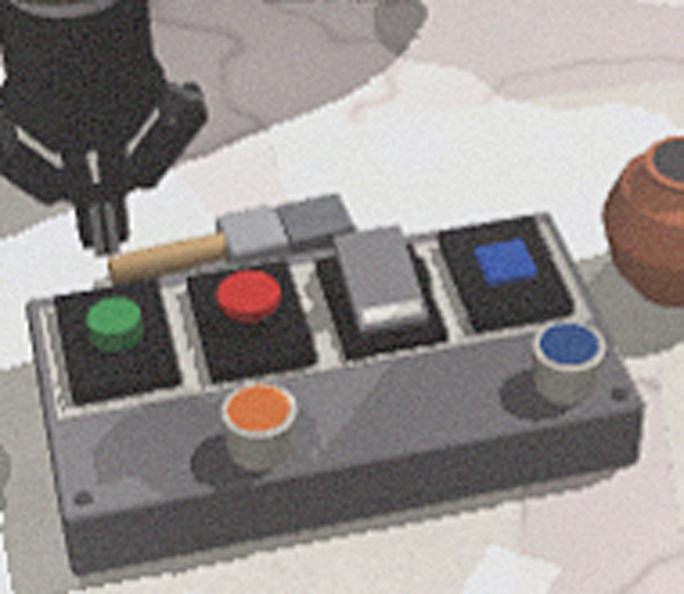

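Blue at (505,262) now sits flush, so it is in, and the rocker is still on. The tips at (100,245) are above green (115,315). I'll press green: contact near TCP 0.095, stop near 0.089.

Call:
move_arm:
  motion:
    - {"translation": [0,-1,-20],"twist": 0}
    - {"translation": [0,-1,-38],"twist": 0}
    - {"translation": [0,-1,-46],"twist": 0}
    - {"translation": [0,-1,-50],"twist": 0}
    - {"translation": [0,-1,-53],"twist": 0}
    - {"translation": [0,-1,-55],"twist": 0}
    - {"translation": [0,-1,-57],"twist": 0}
    - {"translation": [0,-1,-57],"twist": 0}
    - {"translation": [0,-1,-57],"twist": 0}

```text
clock: 9.68
position: [0.536, -0.2032, 0.0891]
eef_rot: [180.0, -0.0, 8.6]
force: [-3.2, 2.0, 5.1]
grip_width: -0.0001
gripper_force: 3.1
```

Call:
move_arm:
  motion:
    - {"translation": [0,0,-1],"twist": 0}
    - {"translation": [0,0,-1],"twist": 0}
    - {"translation": [0,0,-1],"twist": 0}

```text
clock: 10.05
position: [0.5361, -0.2032, 0.0889]
eef_rot: [180.0, -0.0, 8.6]
force: [-6.8, 3.7, 13.3]
grip_width: -0.0004
gripper_force: 6.6
```

Green is at its stop, so I'll lift off.

Call:
move_arm:
  motion:
    - {"translation": [0,0,20],"twist": 0}
    - {"translation": [0,0,60],"twist": 0}
    - {"translation": [0,0,110],"twist": 0}
    - {"translation": [0,0,140],"twist": 0}
    - {"translation": [0,0,140],"twist": 0}
    - {"translation": [0,0,140],"twist": 0}
    - {"translation": [0,0,140],"twist": 0}

```text
clock: 10.92
position: [0.5349, -0.2027, 0.2257]
eef_rot: [-179.9, 0.1, 8.6]
force: [-0.3, 0.1, 0.4]
grip_width: -0.0
gripper_force: 0.0
```

Run:
```python
from plant import r
import cv2
a=r.get_image("scene")[140:340,70:400,::-1]; cv2.imwrite("pics/chk4.png",cv2.convertScaleAbs(cv2.resize(a,None,fx=2.4,fy=2.4,interpolation=cv2.INTER_CUBIC),alpha=1.5))
```

```text
(no output)
```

View pics/chk4.png

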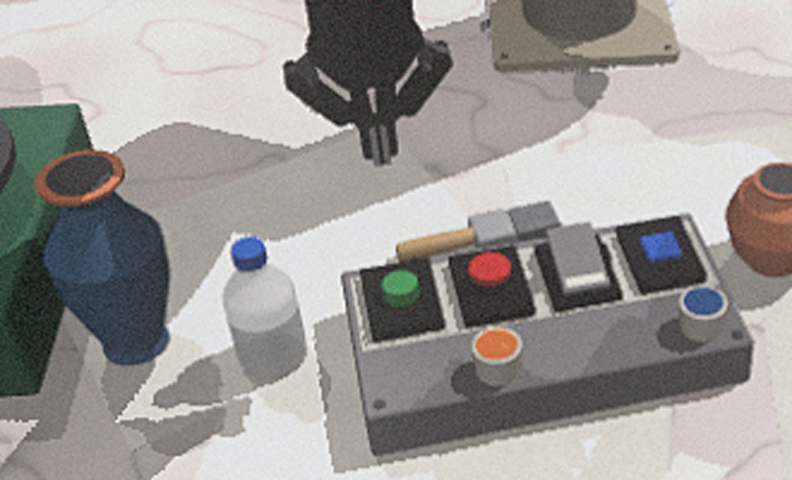

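Green (401,285) has sprung back, red (490,268) is up, blue (661,246) is in and the rocker is on. The bystanders in view have not moved, so I'll hand in.

```bash
python3 -c "
from plant import r
print(r.job_done())"
```

```text
the job is handed in; nothing more can be done
None
```

I tipped the rocker on, pushed the blue plunger in, then pressed the green button and let it spring back; red was not pressed and no bystander in view had moved, and the job is handed in (no verdict was returned).

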